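# Wake up a mantel lamp: open its battery cover, draw out the transport card

## Robot

A 6-joint arm with a two-finger parallel gripper is mounted at the origin on the work surface. World frame = base frame: x ahead of the robot, y to its left, z up, the work surface at z = 0. Lengths are in mm, angles in rad, forces in N, time in s.
With the tool pointing down it reaches from about 375 to 900 mm from the base axis. Payload 3.1 kg.
Tool frame: the origin (TCP) lies midway between the tips of the shut fingers; the grasp point (between the pads) lies 19 mm behind it; z points along the fingers, y is the direction in which the jaws open and shut (so a half turn about z gives the same grasp; the last joint's range is limited). The gripper opens to 87 mm and grips with 3 to 60 N. Pads are 19 mm wide; open, the fingers measure 117 mm over their backs; the gripper's body (75 mm by 190 mm) begins 51 mm behind the grasp point.
Start: joints at [1.077, 0.527, 1.433, -0, 1.181, -0.178], TCP at [193.475, 594.276, 222.548] pointing down, gripper open.
Joint ranges: [-3.08, 3.08], [-0.75, 2.2], [0.22, 2.44], [-1.43, 4.57], [0, 2.65], [-2.85, 2.85]. Speed limits (rad/s): [2.79, 2.79, 3.14, 3.14, 3.14, 3.14].

## Interface

Orientations are given as a rotation vector (axis times angle).
In Python, from rig import telemetry, grab_frame, camera_info, hand_in gives the robot as it stands.
- The arm moves only by the tool apply_moves, never from a script. Its argument "series" is a list of rows, each a list of 6 numbers: the shift along the tool's x, y, z in units of 30 mm (1.0 is 30 mm), then the turn, a rotation vector about the tool's x, y, z in units of 5 degrees (1.0 is 5 degrees). A call has 1 to 12 rows; each row shifts and turns the pose as measured when the row begins, along the tool's axes as they then stand; what a row does not reach is not made up. A row lasts 1/12 s, in which the tool goes at most 41.7 mm and 7.16 degrees, less where a joint would pass 70% of its speed; a pose out of reach is approached as far as the arm can. A call is refused whole if a number of a shift passes 1 or a number of a turn 1, either way. A call with a gripper value outside its range is refused whole. "jaw" is the finger opening in mm, from 0 to 87, set as the call begins (left out, the last holds). The fingers move at their own pace and stop on an object; the grip force is fixed at half the most. Time passes only in rows, so rows that do not move let the fingers close. It gives the time, the measured TCP pose, the force and the opening at its end, in the units of the state.
- telemetry.observe(): the state, without advancing time (a new reading comes with each control period).
- grab_frame(name): name is "scene" or "top"; returns the picture (384x512x3 uint8, blue, green, red); there is no depth.
- camera_info(name): a dict with "intrinsics" (3x3 intrinsics, pixels), "distortion" ([k1, k2, p1, p2, k3] as OpenCV has them; the pictures are not rectified), "T" (4x4, takes a point from camera to world coordinates). Camera axes: x right, y up, looking along -z (the intrinsics and any distortion apply to the point x, -y, -z); pixel columns grow to the right and rows downward; lengths in mm; the calibration is good to about 2 mm. A picture is of the moment at which its call begins. camera_info takes no time and is no camera call.
- hand_in(): hands the job in, once; it reports no verdict.
The state is a dict: "t": time; "joint_positions": joint angles; "joint_vel": joint speeds; "joint_efforts": joint torques, N m; "tool_pos": TCP position; "ee_rot": TCP orientation; "wrist_force": force on the tool from outside, world axes, zero at the start; "wrist_torque": the same for the moment, N m; "gripper_width": finger opening in mm.
Only numpy, scipy, OpenCV 4.12 (cv2) and the standard library are available. Lean on these libraries where they do the work, as an engineer would, in place of code of your own. Each camera call takes 0.05 s, during which the arm holds its last target.

## Task

Get the cordless mantel lamp ready for display: press the red release tab down and, keeping it down, slide the black battery cover all the way open to the left (seen from the front of the lamp). Then press on the orange transport card that lies in the battery bay and slide it out to the right, until it lies flat on the open ledge of the lamp's base, clear of the bay. Press gently, as the plastic cracks under a hard push, do not knock hard against the lamp, and leave the soldier, the vase and the gift box where they stand.

Things in the scene. Friction and masses are not known exactly. Their poses are not given: they have to be found in the camera images.
- lamp: Off-white mantel lamp, fixed, two columns at the back (x +55, y +/-178, radius 18). Origin: middle of its base, on the table. x points away from its front (which faces the robot at yaw 0), y along it to the left seen from the front, z up. Base x -70 to +85, y -200 to +200, 44 mm high. A 66 mm wide channel (x -33 to +33), floor 34 mm high, runs along y from +55 to -170.
- tube (a point): Middle of the brass light tube, 36 mm in diameter, which runs along the lamp's y (-200 to +200) at x = 0, its underside 195 mm above the table: right above the cover, the bay and the ledge. So the tool must come in from the front, tilted by 30 to 45 degrees, fingers pointing down and away from the lamp's front.
- bay (a point): Middle of the battery bay's floor, 34 mm above the table: the part of the channel from y -55 to +55, dark, with three flat cells let in flush. On its left (y over +55) the channel is filled up to 44 mm. On its right it is open to the ledge, level with it.
- ledge (a point): Middle of the open ledge's floor, 34 mm above the table, 112 mm to the right (-y of the lamp) of the bay's middle: the part of the channel from y -55 to y -170, where a 10 mm high stop ends it. Walls 10 mm high in front and behind.
- cover (a joint): Sliding of the black battery cover, m: 0 shut, 0.09 fully open, growing to the lamp's left (+y of the lamp). Friction about 2 N; it stays where it is left. A hidden spring catch stops it at about 0.002 and again at about 0.036 unless the red tab is at least 4.5 mm down: keep the tab down all the way.
- cover_mid (a point): Middle of the top face of the black cover, 92 mm (lamp's x) x 120 mm (lamp's y), 6 mm thick; its top is 50.5 mm above the table. Shut, it is centred over the bay at x = y = 0 of the lamp. It moves on its rails only along the lamp's y. Axes as the lamp's.
- tab (a joint): Travel of the red release tab, m: 0 up, 0.0065 fully pressed down. Spring: 4 N to start, 8 N fully down; it comes up by itself. It frees the cover from 0.0045 on.
- tab_top (a point): Middle of the top of the red tab, which rides on the cover 18 mm to the right (-y of the lamp) of the cover's middle. Flat area 44 mm (x) x 56 mm (y), 60 mm above the table when up; along its left edge (28 to 33 mm towards +y from this point) stands a ridge 7 mm high to push against. Axes as the lamp's.
- card: Stiff orange transport card with a white stripe near its right end, loose, about 40 g, slick (friction on the floor about 0.3), 56 mm (x) x 90 mm (y) x 5 mm thick. Origin: centre of its underside; axes as the lamp's. At the start it lies on the bay floor under the shut cover; its top is 39 mm above the table, 5 mm below the channel's walls. It can slide out only to the right (-y of the lamp).
- soldier: Wooden toy soldier, 161 mm tall, 56 mm wide, loose. Bystander. Origin: middle of its foot.
- vase: Blue ceramic vase, 115 mm tall, 84 mm wide, loose. Bystander. Origin: middle of its foot.
- giftbox: Cardboard gift box, 90 x 90 x 70 mm, loose. Bystander. Origin: middle of its underside.

How it is judged (in metres and radians):
On the way, in this order (a step that is already met when the one before it is completed fails the run):
1. the red tab is held down while the cover slides (value of joint tab above 0.004 m and value of joint cover above 0.005 m and contact force between the fingers and tab above 1 N), for 0.1 s.
2. the cover is open (80 mm or more) (value of joint cover above 0.08 m), for 0.2 s.
3. the card is pressed from above by the fingers and slides to the right (contact force between the fingers and card above 0.5 N and y of card in the frame of lamp below -0.02 m and z of card in the frame of lamp below 0.042 m), for 0.1 s.
4. the card is out of the bay (y of card in the frame of lamp below -0.095 m), for 0.2 s.
At the end, for the whole second after the job is handed in: The cover stands open by at least 78 mm, the tab is up, and the card lies flat (within 0.08 rad, underside no more than 38 mm high) at rest on the ledge, in the channel (within 20 mm of its middle line), its centre at least 95 mm to the right of the bay's middle (value of joint cover above 0.078 m and value of joint tab below 0.002 m and y of card in the frame of lamp between -0.135 and -0.095 m and x of card in the frame of lamp between -0.02 and 0.02 m and z of card in the frame of lamp below 0.038 m and angle between card's own z axis and vertical below 0.08 rad and linear speed of card below 0.02 m/s and velocity of joint cover between -0.02 and 0.02 m/s); the robot touches nothing.
It fails at once if the tab or cover is pressed with more than 35 N (contact force between the fingers and cover above 35 N).
It fails at once if the card is pressed with more than 35 N (contact force between the fingers and card above 35 N).
It fails at once if the arm knocks the lamp's base, columns or light tube hard (over 35 N) (contact force between the arm and lamp above 35 N).
It fails at once if a bystander is moved by more than 25 mm (distance of any of soldier, vase, giftbox from where it was at the start of the episode above 0.025 m).
It also fails if it takes over 45 s, if anything falls off the work surface, if the arm or the gripper's body presses on something with over 40 N, if the wrist force passes 120 N, or if a joint passes its speed limit or range.

## Working session

There is one attempt and no reset: what is moved stays moved. The work goes in short steps, Python scripts to look and compute and a tool call to move; the robot and the scene stay as the last step left them, time stands still between calls to the robot, and variables do not carry over. Pictures are saved under pics/ and viewed, and the job is handed in when it is done.

Besides the shell and the picture viewer there is one more tool, called after "Request:" as a command line: name --pt "numbers of a row" for each row, then --argument value for the rest. apply_moves: Moves the arm, as the interface text tells. Its arguments: {"type":"object","properties":{"series":{"type":"array","items":{"type":"array","items":{"type":"number"}}},"jaw":{"type":"number"}},"required":["series"]}

```bash
ls; mkdir -p pics
python3 - <<'E'
from rig import telemetry, grab_frame, camera_info
import cv2
print(telemetry.observe())
for n in("scene","top"):
    print(n,camera_info(n))
    cv2.imwrite(f"pics/{n}0.png",grab_frame(n))
E
```

```text
pics
{'t': 0.0, 'joint_positions': array([ 1.07748542e+00,  5.28443290e-01,  1.43388652e+00,  2.88302121e-05,
        1.18142563e+00, -1.78489264e-01]), 'joint_vel': array([ 0.00059279,  0.00099214, -0.00096329, -0.00136471,  0.00146339,
        0.00124825]), 'joint_efforts': array([ 8.88087252e-04, -4.40054655e+01, -1.76585716e+01,  6.32681837e-02,
        5.83232555e-02, -1.46199463e-04]), 'tool_pos': array([193.13513353, 593.64151143, 221.59072797]), 'ee_rot': array([-0.49238205, -3.10201826,  0.00319289]), 'wrist_force': array([ 0.36678134, -0.4326955 , -0.00716797]), 'wrist_torque': array([ 0.03714958, -0.0059061 , -0.04421924]), 'gripper_width': 86.8913672836209}
scene {'intrinsics': array([[385.0136143 ,   0.        , 256.37277287],
       [  0.        , 385.0136143 , 187.02195472],
       [  0.        ,   0.        ,   1.        ]]), 'distortion': array([-0.09060113,  0.        ,  0.        ,  0.        ,  0.        ]), 'T': array([[ 2.92306094e-01, -6.73801976e-01,  6.78636902e-01,
         1.37700909e+03],
       [ 9.56324433e-01,  2.05319165e-01, -2.08056768e-01,
        -2.69171783e+02],
       [ 8.51898904e-04,  7.09813312e-01,  7.04389336e-01,
         1.00919645e+03],
       [ 0.00000000e+00,  0.00000000e+00,  0.00000000e+00,
         1.00000000e+00]])}
top {'intrinsics': array([[425.24859431,   0.        , 258.37084477],
       [  0.        , 425.24859431, 188.72774348],
       [  0.        ,   0.        ,   1.        ]]), 'distortion': array([-0.11986103,  0.        ,  0.        ,  0.        ,  0.        ]), 'T': array([[-1.22015720e-02,  9.96114125e-01, -8.72225402e-02,
         4.34751330e+02],
       [-9.99922298e-01, -1.23777714e-02, -1.47953722e-03,
        -1.88632969e+01],
       [-2.55340859e-03,  8.71977101e-02,  9.96187753e-01,
         1.43654476e+03],
       [ 0.00000000e+00,  0.00000000e+00,  0.00000000e+00,
         1.00000000e+00]])}
```

View pics/scene0.png

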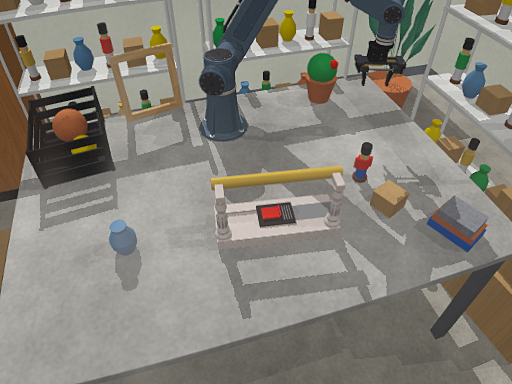

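View pics/top0.png

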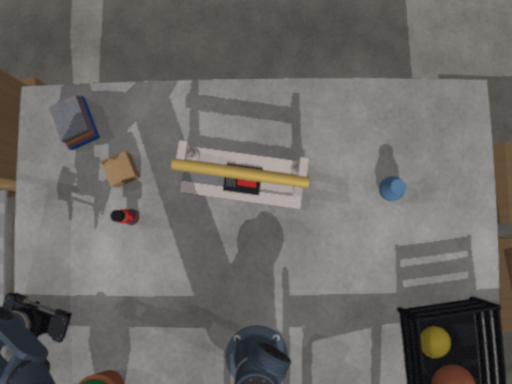

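Run:
```python
import cv2
a=cv2.imread("pics/top0.png")[130:225,160:325]
cv2.imwrite("pics/topc.png",cv2.resize(a,None,fx=4.8,fy=4.8,interpolation=cv2.INTER_CUBIC))
a=cv2.imread("pics/scene0.png")[150:250,200:360]
cv2.imwrite("pics/scenec.png",cv2.resize(a,None,fx=5,fy=5,interpolation=cv2.INTER_CUBIC))
```

```text
(no output)
```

View pics/topc.png

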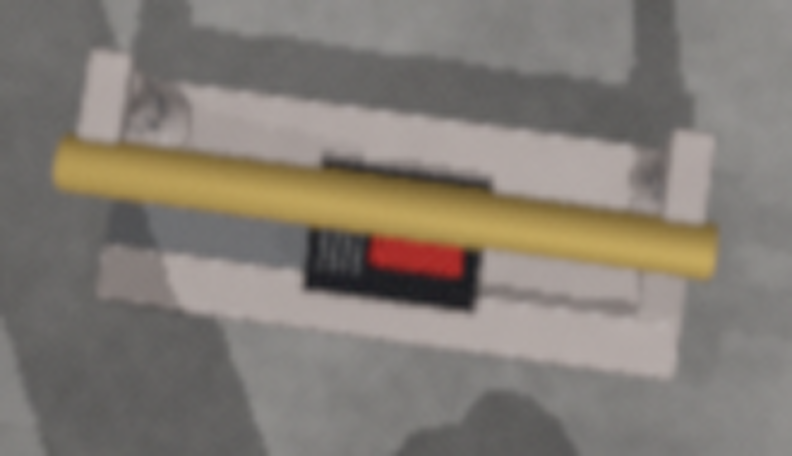

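View pics/scenec.png

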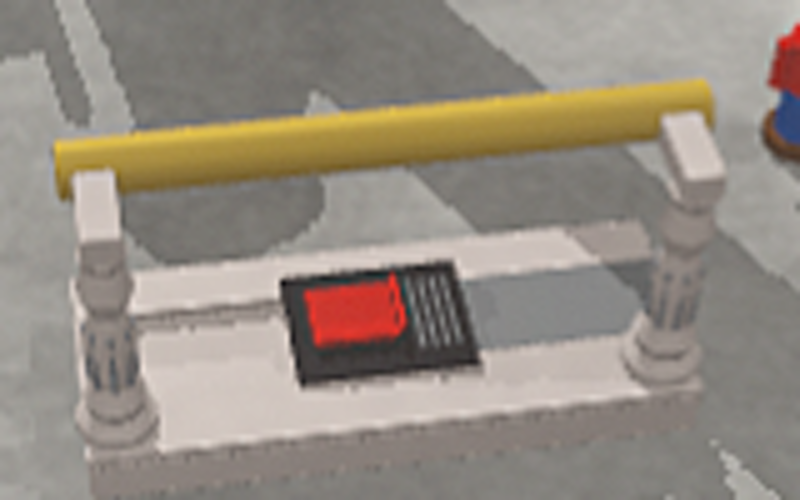

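```bash
cat > h.py <<'E'
import numpy as np, cv2
from rig import camera_info
def ray(n,uv,z):
    c=camera_info(n);K=c["intrinsics"];T=c["T"]
    p=cv2.undistortPoints(np.array([[uv]],float),K,np.array(c["distortion"]))[0,0]
    d=T[:3,:3]@np.array([p[0],-p[1],-1]);o=T[:3,3]
    return o+d*(z-o[2])/d[2]
def proj(n,P):
    c=camera_info(n);T=np.linalg.inv(c["T"]);p=T[:3,:3]@np.array(P,float)+T[:3,3]
    return cv2.projectPoints(np.array([[p[0],-p[1],-p[2]]]),np.zeros(3),np.zeros(3),c["intrinsics"],np.array(c["distortion"]))[0][0,0]
E
python3 - <<'E'
from h import *
np.set_printoptions(precision=1,suppress=True)
f=lambda u,o,s:(np.array(u)+.5)/s-.5+np.array(o)
for n,pts,o,s in(("top",[(322,155),(490,180),(472,310),(305,288)],(160,130),4.8),("scene",[(280,280),(455,262),(482,362),(302,384)],(200,150),5)):
    q=np.array([ray(n,f(p,o,s),50.5) for p in pts]);print(n,q[:,:2].tolist(),q.mean(0)); 
    e=np.roll(q,-1,0)-q; print(np.degrees(np.arctan2(e[:,1],e[:,0])),np.linalg.norm(e,axis=1))
a=ray("top",f((98,298),(160,130),4.8),44);b=ray("top",f((676,377),(160,130),4.8),44)
print(a,b,np.linalg.norm(a-b),np.degrees(np.arctan2(*(a-b)[:2]))*-1)
# scene back corners top and front corners
for p in [(88,462),(705,388)]: print('sceneback',ray("scene",f(p,(200,150),5),44))
for n in("scene","top"):
    im=cv2.imread(f"pics/{n}0.png");h=cv2.cvtColor(im,cv2.COLOR_BGR2HSV)
    m=((h[...,0]<8)|(h[...,0]>172))&(h[...,1]>150)&(h[...,2]>90)
    N,l,st,c=cv2.connectedComponentsWithStats(m.astype(np.uint8))
    for i in range(1,N):
        if st[i,4]>30: print(n,st[i],c[i],ray(n,c[i],60))
for n,uv,z in(("top",(124,216),100),("scene",(361,178),5),("top",(120,170),70),("scene",(388,212),0),("top",(392,189),50)):print(n,uv,ray(n,uv,z))
E
```

```text
top [[646.1328861188301, 86.48388786077508], [627.3259406632469, -28.577991983168204], [538.2151772893342, -15.170014360778962], [554.6608126438705, 98.57154228411417]] [591.6  35.3  50.5]
[-99.3 171.4  81.8  -7.5] [116.6  90.1 114.9  92.3]
scene [[537.6485270692158, -14.486976883636345], [556.5691562378474, 104.31437198569722], [644.8858431470072, 89.88168521026677], [628.2362517961994, -27.285170858582745]] [591.8  38.1  50.5]
[ 81.   -9.3 -98.1 172. ] [120.3  89.5 118.3  91.5]
[550.1 241.9  44. ] [ 491.1 -153.9   44. ] 400.1561387356793 -8.480389371806018
sceneback [ 644.3 -172.1   44. ]
sceneback [703.1 222.7  44. ]
scene [100  36  13  18 144] [106.3  45.1] [-913.5 -481.6   60. ]
scene [331  60   7   9  50] [333.8  63.7] [-301.3  671.4   60. ]
scene [354 155  19  15 164] [362.8 162.7] [454.9 433.   60. ]
scene [261 205  20  14 210] [270.6 212.1] [588.1  21.8  60. ]
top [237 180  20   8 123] [246.5 183.3] [573.3  21.7  60. ]
top [120 210  16  13  99] [127.7 216.6] [469.  412.1  60. ]
top (124, 216) [470.  411.5 100. ]
scene (361, 178) [479.2 424.1   5. ]
top (120, 170) [621.8 436.9  70. ]
scene (388, 212) [660. 437.   0.]
top (392, 189) [ 549.8 -459.1   50. ]
```

```bash
cat >> h.py <<'E'
from scipy.spatial.transform import Rotation as Ro
from rig import telemetry
YAW=np.radians(-8.5); LC=np.array([590.5,36.2,0]); RL=Ro.from_euler('z',YAW).as_matrix()
def target_R(th,sgn):
    th=np.radians(th); z=RL@[np.sin(th),0,-np.cos(th)]; y=sgn*RL[:,1]; x=np.cross(y,z)
    return np.c_[x,y,z]
def state():
    s=telemetry.observe(); R=Ro.from_rotvec(s["ee_rot"]).as_matrix(); return s,np.array(s["tool_pos"]),R
def to_lamp(p): return RL.T@(np.array(p)-LC)
def from_lamp(p): return LC+RL@np.array(p,float)
def rep():
    s,p,R=state(); print("t",round(s["t"],2),"lamp",to_lamp(p).round(1),"F lamp",(RL.T@s["wrist_force"]).round(1),"w",round(s["gripper_width"],1))
    return s,p,R
def delta(P,R,target,Rt=None):
    print("shift units",(R.T@(np.array(target)-P)/30).round(2))
    if Rt is not None: print("turn units",(np.degrees(Ro.from_matrix(R.T@Rt).as_rotvec())/5).round(2))
E
python3 - <<'E'
from h import *
s,p,R=rep(); print(R.round(2)); np.set_printoptions(suppress=True)
delta(p,R,[480,60,290])
for sg in(1,-1): print(sg); delta(p,R,p,target_R(40,sg)); print(target_R(40,sg).round(2))
E
```

```text
t 0.1 lamp [-475.4  492.7  221.7] F lamp [ 0.7 -0.1  0.3] w 87.1
[[-0.95  0.31 -0.  ]
 [ 0.31  0.95 -0.  ]
 [ 0.   -0.   -1.  ]]
shift units [-14.6  -13.96  -2.26]
1
shift units [0. 0. 0.]
turn units [-0.69 -7.99 -1.82]
[[-0.76  0.15  0.64]
 [ 0.11  0.99 -0.1 ]
 [-0.64  0.   -0.77]]
-1
shift units [0. 0. 0.]
turn units [-11.71   1.01  32.14]
[[ 0.76 -0.15  0.64]
 [-0.11 -0.99 -0.1 ]
 [ 0.64 -0.   -0.77]]
```

Request:
apply_moves --jaw 0 --pt "-0.4 -0.4 -0.5 0 0 0" --pt "-0.8 -0.8 -0.5 0 0 0" --pt "-0.9 -0.87 -0.3 0 0 0" --pt "-0.9 -0.87 -0.2 0 0 0" --pt "-0.9 -0.87 -0.2 0 0 0" --pt "-0.9 -0.87 -0.2 0 0 0" --pt "-0.9 -0.87 -0.1 0 0 0" --pt "-0.9 -0.87 -0.1 0 0 0"

```text
t: 0.77
tool_pos: [321.8, 344.9, 282.0]
ee_rot: [-0.47, -3.101, 0.01]
wrist_force: [0.8, 0.4, 0.2]
gripper_width: 42.1
```

Run:
```python
from h import *
s,p,R=rep(); print(p); delta(p,R,[480,60,290],target_R(40,1))
```

```text
t 0.77 lamp [-311.3  265.6  282. ] F lamp [0.7 0.5 0.2] w 42.1
[321.84990318 344.92588699 282.01079464]
shift units [-7.85 -7.51 -0.24]
turn units [-0.68 -8.03 -1.65]
```

Request:
apply_moves --pt "-0.9 -0.87 0 0 0 -0.8" --pt "-0.9 -0.87 0 0 0 -0.8" --pt "-0.9 -0.87 0 0 0 0" --pt "-0.9 -0.87 0 0 0 0" --pt "-0.9 -0.87 0 0 0 0" --pt "-0.9 -0.87 0 0 0 0" --pt "-0.9 -0.87 0 0 0 0" --pt "-0.6 -0.5 0 0 0 0" --pt "0 0 0 0 0 0"

```text
t: 1.52
tool_pos: [495.9, 93.7, 281.8]
ee_rot: [-0.251, -3.127, 0.013]
wrist_force: [-0.0, 0.6, 0.8]
gripper_width: 0.4
```

Run:
```python
from h import *
s,p,R=rep(); print(p); delta(p,R,[480,60,290],target_R(40,1))
```

```text
t 1.52 lamp [-102.1   42.9  281.8] F lamp [-0.1  0.6  0.8] w 0.4
[495.88299121  93.70062222 281.80184978]
shift units [ 0.34 -1.2  -0.26]
turn units [-0.14 -8.04 -0.1 ]
```

Request:
apply_moves --pt "0 -0.3 0 0 -0.8 0" --pt "0 -0.3 0 0 -1 0" --pt "0 -0.3 0 0 -1 0" --pt "0 -0.3 0 0 -1 0" --pt "0 -0.3 0 0 -1 0" --pt "0 -0.3 0 0 -1 0" --pt "0 -0.1 0 0 -1 0" --pt "0 0 0 0 -1 0" --pt "0 0 0 0 -0.8 0" --pt "0 0 0 0 0 0"

```text
t: 2.35
tool_pos: [480.3, 36.5, 279.9]
ee_rot: [0.191, 2.376, -0.079]
wrist_force: [-0.2, -0.5, -1.1]
gripper_width: 0.6
```

Run:
```python
from h import *
s,p,R=rep(); print(p); print(s["joint_positions"].round(2))
print(R.round(3)); delta(p,R,from_lamp([-100,-12,170]),target_R(40,1));delta(p,R,from_lamp([0,-12,90]),target_R(40,1))
```

```text
t 2.35 lamp [-109.   -16.   279.9] F lamp [-0.1 -0.5 -1.1] w 0.6
[480.29980833  36.46816641 279.9165884 ]
[-0.15  0.11  2.25 -0.31  0.03 -1.26]
[[-0.716  0.16   0.679]
 [ 0.115  0.987 -0.112]
 [-0.689 -0.002 -0.725]]
shift units [2.31 0.15 2.86]
turn units [-0.12  0.7  -0.09]
shift units [1.73 0.19 7.09]
turn units [-0.12  0.7  -0.09]
```

Run:
```python
from h import *
from scipy.optimize import least_squares
J=[[1.07748542,.52844329,1.43388652,0,1.18142563,-.17848]]; s,p,R=state(); J.append(list(s["joint_positions"]))
P=[[193.135,593.64,221.59],list(p)]
A=[];b=[]
for j,q in zip(J,P):
    r=np.hypot(*q[:2]);a,c,e=j[1],j[1]+j[2],j[1]+j[2]+j[4]
    A.append([0,np.sin(a),np.sin(c),np.sin(e)]);b.append(r)
    A.append([1,np.cos(a),np.cos(c),np.cos(e)]);b.append(q[2])
print(np.linalg.solve(A,b),np.linalg.cond(A)); print(np.array(J[1]).round(3), np.degrees(sum(np.array(J[1])[[1,2,4]])))
```

```text
[ 45.99394043 659.44861089 316.30755737 273.19482272] 14.279087864106343
[-0.151  0.106  2.249 -0.306  0.028 -1.26 ] 136.5509607113375
```

Run:
```python
from h import *
J=[[1.07748542,.52844329,1.43388652,0,1.18142563,-.17848]]; s,p,R=state(); J.append(list(s["joint_positions"]))
P=[[193.135,593.64,221.59],list(p)]
A=[];b=[]
for j,q in zip(J,P):
    u=np.array([np.cos(j[0]),np.sin(j[0])]); r=u@q[:2]; print("lat",-u[1]*q[0]+u[0]*q[1])
    a,c,e=j[1],j[1]+j[2],j[1]+j[2]+j[4]
    A.append([0,np.sin(a),np.sin(c),np.sin(e)]);b.append(r)
    A.append([1,np.cos(a),np.cos(c),np.cos(e)]);b.append(q[2])
print(np.linalg.solve(A,b))
```

```text
lat 111.00755076688131
lat 108.43220925283379
[ 37.56182129 655.5918536  307.62800001 264.74418901]
```

Request:
apply_moves --pt "0 0 0 0 1 0" --pt "0 0 0 0 1 0" --pt "0 0.1 0 0 0 0" --pt "0 0 0 0 0 0"

```text
t: 2.68
tool_pos: [477.6, 40.9, 277.9]
ee_rot: [0.204, 2.539, -0.068]
wrist_force: [-0.7, 0.2, 0.3]
gripper_width: 0.1
```

Run:
```python
from h import *
s,p,R=rep(); print(repr(p)); print(repr(s["joint_positions"]))
print(R.round(3)); delta(p,R,from_lamp([-100,-12,170]),target_R(36,1))
```

```text
t 2.68 lamp [-112.4  -12.1  277.9] F lamp [-0.8  0.1  0.3] w 0.1
array([477.59546681,  40.85539678, 277.91535337])
array([-0.13750122,  0.09323436,  2.13200936, -0.05262855,  0.32080964,
       -1.50284143])
[[-0.817  0.161  0.554]
 [ 0.131  0.987 -0.093]
 [-0.561 -0.004 -0.827]]
shift units [1.68 0.02 3.21]
turn units [-0.12 -0.37 -0.1 ]
```

Request:
apply_moves --pt "0.3 0 0.5 0 0 0" --pt "0.4 0 0.8 0 -0.2 0" --pt "0.4 0 0.8 0 -0.2 0" --pt "0.4 0 0.7 0 0 0" --pt "0.2 0 0.4 0 0 0" --pt "0 0 0 0 0 0"

```text
t: 3.18
tool_pos: [496.8, 39.7, 191.0]
ee_rot: [0.195, 2.537, -0.054]
wrist_force: [-0.9, 0.3, 0.0]
gripper_width: 0.4
```

Run:
```python
from h import *
s,p,R=rep(); print(repr(p)); print(repr(s["joint_positions"]))
print(R.round(3)); delta(p,R,from_lamp([0,-12,85]),target_R(36,1))
J=[[1.07748542,.52844329,1.43388652,0,1.18142563,-.17848],[-0.13750122,  0.09323436,  2.13200936, -0.05262855,  0.32080964,
       -1.50284143],list(s["joint_positions"])]
P=[[193.135,593.64,221.59],[477.59546681,  40.85539678, 277.91535337],list(p)]
A=[];b=[]
for j,q in zip(J,P):
    u=np.array([np.cos(j[0]),np.sin(j[0])]); r=u@q[:2]; print("lat",-u[1]*q[0]+u[0]*q[1])
    a,c,e=j[1],j[1]+j[2],j[1]+j[2]+j[4]
    A.append([0,np.sin(a),np.sin(c),np.sin(e)]);b.append(r)
    A.append([1,np.cos(a),np.cos(c),np.cos(e)]);b.append(q[2])
x=np.linalg.lstsq(np.array(A),np.array(b),rcond=None);print(x[0],np.array(A)@x[0]-b)
```

```text
t 3.18 lamp [-93.2 -10.4 191. ] F lamp [-1.   0.2  0. ] w 0.4
array([496.7734438 ,  39.67170255, 191.02818125])
array([-1.44927778e-01,  3.24824764e-01,  2.21879448e+00, -2.73775710e-01,
       -3.61151329e-06, -1.28876259e+00])
[[-0.817  0.151  0.557]
 [ 0.128  0.988 -0.081]
 [-0.563  0.005 -0.826]]
shift units [-0.58 -0.06  4.67]
turn units [ 0.02 -0.35 -0.06]
lat 111.00755076688131
lat 105.93300930965371
lat 111.00029826508181
[ 94.62177232 581.42494802 340.34275492 228.69501747] [ -7.0771505   16.57486166 -15.04714046  -0.89189216  20.07266025
 -15.68296949]
```

```bash
cat > kin.py <<'E'
from h import *
from scipy.optimize import least_squares
J=[[1.07748542,.52844329,1.43388652,0,1.18142563,-.17848],[-0.13750122,  0.09323436,  2.13200936, -0.05262855,  0.32080964,
       -1.50284143],[-0.144927778,.324824764,2.21879448,-.27377,0,-1.28876],[-.151,.106,2.249,-.306,.028,-1.26]]
P=[[193.135,593.64,221.59],[477.59546681,  40.85539678, 277.91535337],[496.7734438 ,  39.67170255, 191.02818125],[480.3,36.47,279.92]]
def fk(j,v):
    h,a2,a3,d,b,lat=v
    a,c=j[1],j[1]+j[2]
    # frame: plane coordinates r,l,z
    fo=np.array([np.sin(c),0,np.cos(c)]); pe=np.array([np.cos(c),0,-np.sin(c)]); l=np.array([0,1,0])
    # wrist: roll j4 about fo, pitch j5 toward base-down
    dirp=np.cos(j[3])*pe+np.sin(j[3])*SG*np.cross(fo,pe)
    t=np.cos(j[4])*fo+np.sin(j[4])*dirp
    q=np.array([0,lat,h])+a2*np.array([np.sin(a),0,np.cos(a)])+a3*fo+b*pe+d*t
    M=np.array([[np.cos(j[0]),-np.sin(j[0]),0],[np.sin(j[0]),np.cos(j[0]),0],[0,0,1]])
    return M@q,M@t
best=None
for SG in(1,-1):
    f=lambda v:np.concatenate([fk(j,v)[0]-p for j,p in zip(J,P)])
    r=least_squares(f,[160,450,400,200,0,110]); print(SG,r.cost,r.x.round(1),r.fun.round(1))
    if best is None or r.cost<best[0]: best=(r.cost,r.x,SG)
_,V,SG=best
E
python3 kin.py
```

```text
1 0.011142222912926825 [274.1 587.9 391.7 305.4 114.  111. ] [ 0.  -0.   0.  -0.  -0.  -0.  -0.  -0.  -0.1  0.   0.1  0.1]
-1 35.56614663125335 [273.1 587.8 391.5 304.8 113.4 107.2] [ 3.4 -1.8  0.2  0.8  6.2 -0.  -0.5 -3.8 -0.2  0.1  1.4 -0. ]
```

```bash
cat >> kin.py <<'E'
lo=np.array([-3.08,-.75,.22,-1.43,0]);hi=np.array([3.08,2.2,2.44,4.57,2.65])
def ik(p,t,j4s):
    g=lambda j:np.concatenate([fk(j,V)[0]/100-np.array(p)/100,fk(j,V)[1]-t])
    r=least_squares(g,[-.15,.5,2.1,j4s,.2],bounds=(lo,hi));return r.x,r.cost
E
python3 - <<'E'
from kin import *
for lp in([-110,-12,190],[-60,-12,140],[-20,-12,100],[0,-12,68],[0,80,62],[0,-5,42],[0,-120,42]):
  for th in(30,35,40,45):
    t=RL@[np.sin(np.radians(th)),0,-np.cos(np.radians(th))]
    for j4 in(-.3,2.8):
        x,c=ik(from_lamp(lp),t,j4)
        if c<1e-5: print(lp,th,x.round(2),f"{c:.0e}")
E
```

```text
1 0.011142222912926825 [274.1 587.9 391.7 305.4 114.  111. ] [ 0.  -0.   0.  -0.  -0.  -0.  -0.  -0.  -0.1  0.   0.1  0.1]
-1 35.56614663125335 [273.1 587.8 391.5 304.8 113.4 107.2] [ 3.4 -1.8  0.2  0.8  6.2 -0.  -0.5 -3.8 -0.2  0.1  1.4 -0. ]
[-110, -12, 190] 30 [-0.15  0.3   2.2  -0.    0.12] 9e-24
[-110, -12, 190] 30 [-0.15  0.3   2.2  -0.    0.12] 2e-30
[-110, -12, 190] 35 [-0.15  0.32  2.27  3.15  0.05] 7e-23
[-110, -12, 190] 40 [-0.15  0.35  2.33  3.14  0.24] 3e-26
[-110, -12, 190] 45 [-0.15  0.41  2.4   3.14  0.46] 7e-21
[-60, -12, 140] 30 [-0.15  0.47  2.14 -0.01  0.01] 2e-21
[-60, -12, 140] 30 [-0.15  0.47  2.14 -0.01  0.01] 3e-20
[-60, -12, 140] 35 [-0.15  0.49  2.2   3.14  0.16] 8e-29
[-60, -12, 140] 40 [-0.15  0.53  2.27  3.14  0.35] 1e-17
[-60, -12, 140] 45 [-0.15  0.59  2.33  3.14  0.56] 6e-30
[-20, -12, 100] 30 [-0.15  0.59  2.07  3.15  0.04] 2e-30
[-20, -12, 100] 35 [-0.15  0.61  2.13  3.14  0.21] 2e-28
[-20, -12, 100] 40 [-0.15  0.65  2.19  3.14  0.4 ] 5e-28
[-20, -12, 100] 45 [-0.15  0.7   2.25  3.14  0.6 ] 3e-20
[0, -12, 68] 30 [-0.15  0.67  2.04  3.14  0.09] 2e-25
[... 306 characters left out ...]

[0, 80, 62] 45 [0.09 0.8  2.11 3.46 0.56] 6e-21
[0, -5, 42] 30 [-0.13  0.73  2.04  3.2   0.15] 3e-28
[0, -5, 42] 35 [-0.13  0.76  2.1   3.17  0.33] 3e-24
[0, -5, 42] 40 [-0.13  0.8   2.15  3.17  0.51] 2e-20
[0, -5, 42] 45 [-0.13  0.86  2.2   3.16  0.7 ] 4e-24
[0, -120, 42] 30 [-0.4   0.73  2.08  2.51  0.22] 4e-30
[0, -120, 42] 30 [-0.4   0.73  2.08  2.51  0.22] 5e-27
[0, -120, 42] 35 [-0.42  0.76  2.14  2.72  0.38] 8e-28
[0, -120, 42] 35 [-0.42  0.76  2.14  2.72  0.38] 1e-27
[0, -120, 42] 40 [-0.43  0.81  2.2   2.8   0.57] 3e-30
[0, -120, 42] 40 [-0.43  0.81  2.2   2.8   0.57] 2e-18
[0, -120, 42] 45 [-0.45  0.87  2.25  2.83  0.76] 3e-19
[0, -120, 42] 45 [-0.45  0.87  2.25  2.83  0.76] 6e-25
```

```bash
cat >> kin.py <<'E'
def fkR(j,off=0,sg=1):
    c=j[1]+j[2]
    fo=np.array([np.sin(c),0,np.cos(c)]); pe=np.array([np.cos(c),0,-np.sin(c)])
    e1=np.cos(j[3])*pe+np.sin(j[3])*np.cross(fo,pe); e2=np.cross(fo,e1)
    t=np.cos(j[4])*fo+np.sin(j[4])*e1; e1=np.cos(j[4])*e1-np.sin(j[4])*fo
    a=sg*j[5]+off
    x=np.cos(a)*e1+np.sin(a)*e2; y=np.cross(t,x)
    M=np.array([[np.cos(j[0]),-np.sin(j[0]),0],[np.sin(j[0]),np.cos(j[0]),0],[0,0,1]])
    return M@np.c_[x,y,t]
E
python3 - <<'E'
from kin import *
s,p,R=state();j=s["joint_positions"]
Rs=[Ro.from_rotvec([-0.49238205, -3.10201826,  0.00319289]).as_matrix(),R];Js=[J[0],j]
for sg in(1,-1):
    for A,q in zip(Rs,Js):
        B=fkR(q,0,sg); print(sg,Ro.from_matrix(B.T@A).as_rotvec())
E
```

```text
1 0.011142222912926825 [274.1 587.9 391.7 305.4 114.  111. ] [ 0.  -0.   0.  -0.  -0.  -0.  -0.  -0.  -0.1  0.   0.1  0.1]
-1 35.56614663125335 [273.1 587.8 391.5 304.8 113.4 107.2] [ 3.4 -1.8  0.2  0.8  6.2 -0.  -0.5 -3.8 -0.2  0.1  1.4 -0. ]
1 [-2.43272429e-05  1.68968378e-05  1.57079800e+00]
1 [-2.03364329e-16 -1.39322657e-16  1.57079633e+00]
-1 [-2.00627525e-05  2.00687903e-05  1.21383800e+00]
-1 [-1.82851068e-16  1.81835460e-16 -1.00672885e+00]
```

```bash
cat > plan.py <<'E'
from kin import *
H=np.pi/2
def pose(j): return fk(j,V)[0],fkR(j,H,1)
def dl(j):
    s,p,R=state(); q,Q=pose(j); w=np.degrees(Ro.from_matrix(R.T@Q).as_rotvec())/5
    return (R.T@(q-p)/30).round(2),w.round(2)
E
python3 - <<'E' | tail -n +3
from plan import *
for j in([-.15,.05,2.05,0,.35,1.6],[-.15,.05,2.05,1.57,.35,0],[-.15,.05,2.05,3.14,.35,-1.55]):
    q,Q=pose(j); print(to_lamp(q).round(0),Q[:,2].round(2))
j=[-.15,.05,2.05,0,.35,1.6]
s,p,R=state();print(s["joint_positions"].round(2)); q,Q=pose(j); print((R.T@(q-p)/30).round(2)); 
print(np.degrees(Ro.from_matrix(R.T@pose([-.15,.05,2.05,0,.35,1.6-np.pi])[1]).as_rotvec())/5)
E
```

```text
[-74. -13. 330.] [ 0.63 -0.1  -0.77]
[-21.  92. 420.] [ 0.85  0.22 -0.47]
[ 32. -13. 511.] [ 0.97 -0.15 -0.18]
[-0.14  0.32  2.22 -0.27 -0.   -1.29]
[-3.14 -0.06 -3.46]
[ 0.01485943 -1.07324918  0.28631424]
```

```bash
python3 - <<'E' | tail -n +3
from plan import *
for j in([-.15,.1,2.2,0,.35,1.6],[-.15,.1,2.2,1.57,.35,0],[-.15,.1,2.2,3.14,.35,-1.55]):
    q,Q=pose(j); print(to_lamp(q).round(0),Q[:,2].round(2))
print(dl([-.15,.1,2.2,0,.35,1.6-np.pi]))
E
```

```text
[-160.  -13.  244.] [ 0.47 -0.07 -0.88]
[-90.  92. 322.] [ 0.74  0.23 -0.63]
[-20. -13. 400.] [ 0.92 -0.14 -0.37]
(array([ 0.83, -0.08, -2.7 ]), array([0.05, 1.22, 0.29]))
```

Request:
apply_moves --pt "0.1 0 -0.6 0 0.3 0" --pt "0.3 0 -0.9 0 0.4 0.1" --pt "0.3 0 -0.9 0 0.4 0.1" --pt "0.2 0 -0.6 0 0.2 0.5" --pt "0 0 0 0 0 1" --pt "0 0 0 0 0 1" --pt "0 0 0 0 0 1" --pt "0 0 0 0 0 1" --pt "0 0 0 0 0 1" --pt "0 0 0 0 0 1" --pt "0 0 0 0 0 1" --pt "0 0 0 0 0 1"

```text
t: 4.18
tool_pos: [431.8, 53.4, 262.4]
ee_rot: [1.194, 2.344, 0.238]
wrist_force: [0.3, 0.7, 0.4]
gripper_width: 0.5
```

Request:
apply_moves --pt "0 0 0 0 0 1" --pt "0 0 0 0 0 1" --pt "0 0 0 0 0 1" --pt "0 0 0 0 0 1" --pt "0 0 0 0 0 1" --pt "0 0 0 0 0 1" --pt "0 0 0 0 0 1" --pt "0 0 0 0 0 1" --pt "0 0 0 0 0 1" --pt "0 0 0 0 0 1" --pt "0 0 0 0 0 1" --pt "0 0 0 0 0 1"

```text
t: 5.18
tool_pos: [433.7, 57.8, 275.3]
ee_rot: [2.31, 1.424, 0.632]
wrist_force: [-0.8, -0.8, -0.9]
gripper_width: 0.2
```

```bash
python3 - <<'E' | tail -n +3
from plan import *
s,p,R=rep(); print(s["joint_positions"].round(2)); print(dl([-.15,.1,2.2,0,.35,1.6]))
E
```

```text
t 5.18 lamp [-158.3   -1.8  275.3] F lamp [-0.7 -0.9 -0.9] w 0.2
[-0.13  0.03  2.2   0.02  0.33  0.32]
(array([-0.56, -0.45,  0.85]), array([ 0.42, -0.99, 14.65]))
```

Request:
apply_moves --pt "0 0 0 0 0 1" --pt "0 0 0 0 0 1" --pt "0 0 0 0 0 1" --pt "0 0 0 0 0 1" --pt "0 0 0 0 0 1" --pt "0 0 0 0 0 1" --pt "0 0 0 0 0 1" --pt "0 0 0 0 0 1" --pt "0 0 0 0 0 1" --pt "0 0 0 0 0 1" --pt "0 0 0 0 0 1" --pt "0 0 0 0 0 1"

```text
t: 6.18
tool_pos: [434.8, 62.3, 288.2]
ee_rot: [2.929, 0.014, 0.938]
wrist_force: [-0.5, -0.7, -0.3]
gripper_width: 0.7
```

Request:
apply_moves --pt "0 0 0 0 0 1" --pt "0 0 0 0 0 1" --pt "0 0 0 0 0 1" --pt "0 0 0 0 0 1"

```text
t: 6.52
tool_pos: [435.0, 63.7, 292.6]
ee_rot: [-2.891, 0.52, -0.968]
wrist_force: [0.2, 1.2, 0.1]
gripper_width: 0.7
```

```bash
cat >> plan.py <<'E'
def path(js):
    # rows from the present pose through the waypoints, in tool units
    s,p,R=state(); out=[]
    for j in js:
        q,Q=pose(j); out.append(np.r_[R.T@(q-p)/30,np.degrees(Ro.from_matrix(R.T@Q).as_rotvec())/5].round(2).tolist()); p,R=q,Q
    for o in out: print(o)
E
python3 - <<'E' | tail -n +3
from plan import *
s,p,R=rep(); j=s["joint_positions"]; print(j.round(2)); 
n=20
path([[j[0],j[1],j[2],j[3]+k*.14,.35,j[5]-k*.14] for k in range(0,13)])
E
```

```text
t 6.52 lamp [-157.9    4.3  292.6] F lamp [-0.   1.2  0.1] w 0.7
[-0.12 -0.01  2.21  0.04  0.3   1.78]
[-0.52, 0.11, -0.01, -0.12, -0.59, 0.0]
[-0.07, -0.48, -0.01, 0.54, -0.08, -0.1]
[-0.0, -0.49, -0.01, 0.55, 0.0, -0.1]
[0.07, -0.48, -0.01, 0.54, 0.08, -0.1]
[0.13, -0.47, -0.01, 0.53, 0.15, -0.1]
[0.2, -0.45, -0.01, 0.5, 0.23, -0.1]
[0.26, -0.41, -0.01, 0.46, 0.29, -0.1]
[0.31, -0.37, -0.01, 0.42, 0.36, -0.1]
[0.36, -0.33, -0.01, 0.37, 0.41, -0.1]
[0.4, -0.27, -0.01, 0.31, 0.46, -0.1]
[0.44, -0.21, -0.01, 0.24, 0.5, -0.1]
[0.46, -0.15, -0.01, 0.17, 0.52, -0.1]
[0.48, -0.08, -0.01, 0.09, 0.54, -0.1]
```

Tool y now points to −y; go around the wrist singularity in an arc to the left.

Request:
apply_moves --pt "-0.5 0.1 0 -0.1 -0.6 0" --pt "-0.1 -0.5 0 0.5 -0.1 -0.1" --pt "0 -0.5 0 0.55 0 -0.1" --pt "0.05 -0.5 0 0.55 0.1 -0.1" --pt "0.1 -0.5 0 0.5 0.15 -0.1" --pt "0.2 -0.45 0 0.5 0.2 -0.1" --pt "0.25 -0.4 0 0.45 0.3 -0.1" --pt "0.3 -0.35 0 0.4 0.35 -0.1"

```text
t: 7.18
tool_pos: [460.8, 153.7, 329.4]
ee_rot: [-2.613, 0.274, -1.046]
wrist_force: [-0.3, 0.6, 0.3]
gripper_width: 0.6
```

```bash
python3 - <<'E' | tail -n +3
from plan import *
s,p,R=rep(); j=s["joint_positions"]; print(j.round(2)); 
n=20
path([[-.14,.0,2.2,j[3]+k*.15,.35,1.65-j[3]-k*.15] for k in range(0,13)])
E
```

```text
t 7.18 lamp [-145.7   97.   329.4] F lamp [-0.4  0.5  0.3] w 0.6
[-0.09 -0.02  2.22  1.07  0.32  0.76]
[0.52, 0.46, 0.23, -0.11, 0.02, -1.66]
[0.46, -0.26, -0.01, 0.29, 0.52, -0.1]
[0.49, -0.18, -0.01, 0.21, 0.55, -0.1]
[0.51, -0.11, -0.01, 0.12, 0.58, -0.1]
[0.52, -0.03, -0.01, 0.03, 0.59, -0.1]
[0.52, 0.05, -0.01, -0.06, 0.59, -0.1]
[0.51, 0.12, -0.01, -0.14, 0.57, -0.1]
[0.48, 0.2, -0.01, -0.23, 0.54, -0.1]
[0.45, 0.27, -0.01, -0.3, 0.5, -0.1]
[0.4, 0.33, -0.01, -0.38, 0.45, -0.1]
[0.35, 0.39, -0.01, -0.44, 0.39, -0.1]
[0.29, 0.44, -0.01, -0.49, 0.32, -0.1]
[0.22, 0.47, -0.01, -0.54, 0.24, -0.1]
```

Working; continue.

Request:
apply_moves --pt "0.5 -0.2 0 0.3 0.5 -0.2" --pt "0.5 -0.2 0 0.2 0.55 -0.2" --pt "0.5 -0.1 0 0.1 0.6 -0.2" --pt "0.5 0 0 0 0.6 -0.2" --pt "0.5 0.05 0 -0.05 0.6 -0.2" --pt "0.5 0.1 0 -0.15 0.55 -0.2" --pt "0.5 0.2 0 -0.25 0.55 -0.2" --pt "0.45 0.3 0 -0.3 0.5 -0.2"

```text
t: 7.85
tool_pos: [523.2, 118.6, 419.4]
ee_rot: [-2.451, 0.209, -1.598]
wrist_force: [-0.2, 0.0, 0.8]
gripper_width: 0.8
```

```bash
python3 - <<'E' | tail -n +3
from plan import *
s,p,R=rep(); j=s["joint_positions"]; print(j.round(2)); 
path([[-.14,.0,2.2,j[3]+k*.15,.35,1.6-j[3]-k*.15] for k in range(0,10)])
E
```

```text
t 7.85 lamp [-78.8  71.6 419.4] F lamp [-0.2 -0.   0.8] w 0.8
[-0.09 -0.02  2.23  2.45  0.28 -0.7 ]
[0.96, 0.39, 0.51, 0.02, 0.65, -1.5]
[0.32, 0.42, -0.01, -0.47, 0.35, -0.1]
[0.25, 0.46, -0.01, -0.52, 0.28, -0.1]
[0.18, 0.49, -0.01, -0.55, 0.2, -0.1]
[0.1, 0.51, -0.01, -0.58, 0.11, -0.1]
[0.03, 0.52, -0.01, -0.59, 0.03, -0.1]
[-0.05, 0.52, -0.01, -0.59, -0.06, -0.1]
[-0.13, 0.51, -0.01, -0.57, -0.15, -0.1]
[-0.2, 0.48, -0.01, -0.54, -0.23, -0.1]
[-0.27, 0.45, -0.01, -0.5, -0.31, -0.1]
```

```bash
cat >> plan.py <<'E'
def rows_to(lp,th,n,check=True):
    s,p,R=state(); q=from_lamp(lp); Q=target_R(th,-1); w=Ro.from_matrix(R.T@Q).as_rotvec(); p0,R0=p,R
    for k in range(1,n+1):
        pk=p0+(q-p0)*k/n; Rk=R0@Ro.from_rotvec(w*k/n).as_matrix()
        row=np.r_[R.T@(pk-p)/30,np.degrees(Ro.from_matrix(R.T@Rk).as_rotvec())/5].round(2).tolist()
        x=ik(pk,Rk[:,2],3.0) if check and k%3==0 else None
        print(row, '' if x is None else (x[0].round(2).tolist(),f"{x[1]:.0e}")); p,R=pk,Rk
E
python3 - <<'E' | tail -n +3
from plan import *
rows_to([-115,-12,190],43,12)
E
```

```text
[-0.57, 0.37, 0.11, -0.25, -0.37, -0.12] 
[-0.57, 0.36, 0.13, -0.25, -0.37, -0.12] 
[-0.57, 0.35, 0.16, -0.25, -0.37, -0.12] ([-0.12, 0.04, 2.28, 2.55, 0.28], '3e-20')
[-0.57, 0.34, 0.18, -0.25, -0.37, -0.12] 
[-0.56, 0.33, 0.21, -0.25, -0.37, -0.12] 
[-0.56, 0.32, 0.23, -0.25, -0.37, -0.12] ([-0.13, 0.13, 2.32, 2.73, 0.28], '1e-26')
[-0.55, 0.31, 0.26, -0.25, -0.37, -0.12] 
[-0.55, 0.3, 0.28, -0.25, -0.37, -0.12] 
[-0.54, 0.28, 0.31, -0.25, -0.37, -0.12] ([-0.14, 0.25, 2.36, 2.95, 0.32], '2e-29')
[-0.54, 0.27, 0.33, -0.25, -0.37, -0.12] 
[-0.53, 0.26, 0.35, -0.25, -0.37, -0.12] 
[-0.52, 0.25, 0.38, -0.25, -0.37, -0.12] ([-0.15, 0.38, 2.39, 3.14, 0.38], '2e-20')
```

Request:
apply_moves --pt "-0.57 0.37 0.1 -0.25 -0.35 -0.1" --pt "-0.57 0.35 0.15 -0.25 -0.35 -0.1" --pt "-0.57 0.35 0.15 -0.25 -0.35 -0.1" --pt "-0.57 0.35 0.2 -0.25 -0.35 -0.1" --pt "-0.57 0.33 0.2 -0.25 -0.4 -0.1" --pt "-0.55 0.32 0.25 -0.25 -0.4 -0.1" --pt "-0.55 0.3 0.25 -0.25 -0.4 -0.1" --pt "-0.55 0.3 0.3 -0.25 -0.4 -0.1" --pt "-0.55 0.28 0.3 -0.25 -0.4 -0.1" --pt "-0.55 0.27 0.3 -0.25 -0.35 -0.1"

```text
t: 8.68
tool_pos: [473.7, 52.1, 229.0]
ee_rot: [2.868, -0.238, 1.214]
wrist_force: [-0.1, 0.2, 0.2]
gripper_width: 0.3
```

```bash
python3 - <<'E' | tail -n +3
from plan import *
s,p,R=rep(); j=s["joint_positions"]; print(j.round(2)); 
rows_to([-25,-12,110],42,9)
E
```

```text
t 8.68 lamp [-117.9   -1.5  229. ] F lamp [-0.1  0.1  0.2] w 0.3
[-0.14  0.27  2.38  3.05  0.3  -1.45]
[-0.07, 0.06, 0.55, -0.04, -0.08, -0.04] 
[-0.07, 0.06, 0.55, -0.04, -0.08, -0.04] 
[-0.07, 0.05, 0.55, -0.04, -0.08, -0.04] ([-0.15, 0.41, 2.34, 3.09, 0.39], '3e-25')
[-0.06, 0.05, 0.55, -0.04, -0.08, -0.04] 
[-0.06, 0.05, 0.56, -0.04, -0.08, -0.04] 
[-0.05, 0.05, 0.56, -0.04, -0.08, -0.04] ([-0.15, 0.54, 2.29, 3.12, 0.44], '3e-21')
[-0.05, 0.05, 0.56, -0.04, -0.08, -0.04] 
[-0.05, 0.04, 0.56, -0.04, -0.08, -0.04] 
[-0.04, 0.04, 0.56, -0.04, -0.08, -0.04] ([-0.15, 0.64, 2.22, 3.14, 0.46], '1e-21')
```

Request:
apply_moves --pt "-0.05 0.05 0.4 -0.05 -0.1 -0.05" --pt "-0.05 0.05 0.6 -0.05 -0.1 -0.05" --pt "-0.05 0.05 0.6 -0.05 -0.1 -0.05" --pt "-0.05 0.05 0.6 0 -0.1 0" --pt "-0.05 0.05 0.6 0 -0.1 0" --pt "-0.05 0.05 0.6 0 -0.1 0" --pt "-0.05 0.05 0.6 0 0 0" --pt "-0.05 0.05 0.5 0 0 0" --pt "0 0 0.2 0 0 0" --pt "0 0 0 0 0 0"

```text
t: 9.52
tool_pos: [556.7, 31.2, 112.3]
ee_rot: [2.896, -0.225, 1.103]
wrist_force: [-1.1, 1.0, -0.1]
gripper_width: 0.7
```

```bash
python3 - <<'E' | tail -n +3
from plan import *
s,p,R=rep(); j=s["joint_positions"]; print(j.round(2),np.degrees(np.arccos(-R[2,2]))); 
rows_to([0,-14,80],42,3)
from rig import grab_frame
for n in("scene","top"):
    im=grab_frame(n); q=proj(n,p); u,v=q.astype(int); print(n,q)
    a=im[v-70:v+70,u-90:u+90] 
    cv2.imwrite(f"pics/{n}1.png",cv2.resize(a,None,fx=4,fy=4,interpolation=cv2.INTER_CUBIC))
E
```

```text
t 9.52 lamp [-32.7 -10.  112.3] F lamp [-1.2  0.8 -0.1] w 0.7
[-0.16  0.63  2.24  3.1   0.46 -1.52] 41.634810636917635
[0.03, 0.05, 0.51, -0.06, 0.03, -0.05] 
[0.03, 0.05, 0.51, -0.06, 0.03, -0.05] 
[0.03, 0.05, 0.51, -0.06, 0.03, -0.05] ([-0.15, 0.72, 2.17, 3.13, 0.49], '2e-30')
scene [270.73244654 193.86672363]
top [242.9842218 187.0149614]
```

View pics/scene1.png

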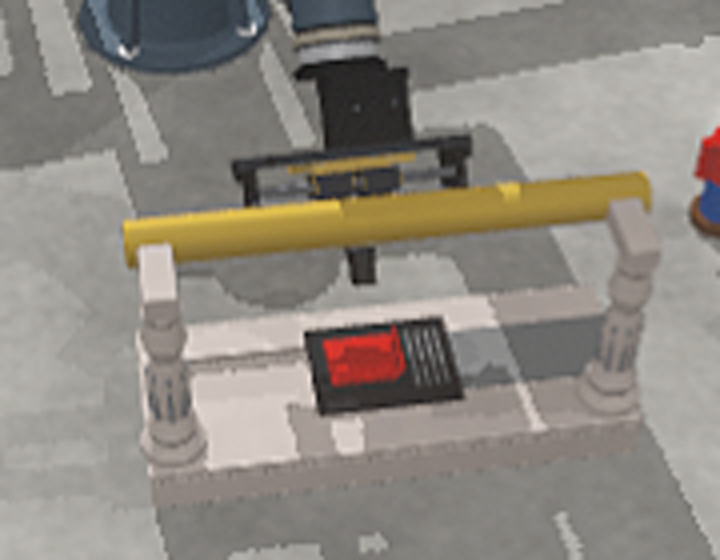

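View pics/top1.png

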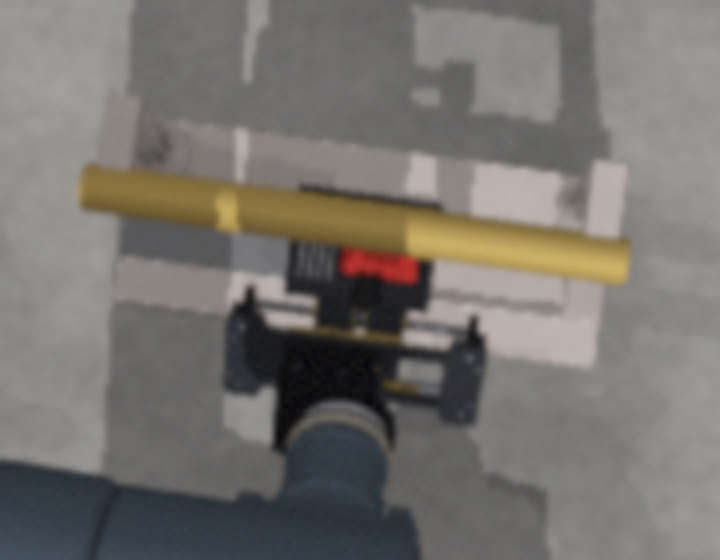

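Request:
apply_moves --pt "0 0.05 0.4 0 0 -0.05" --pt "0.05 0.1 0.5 -0.05 0 -0.05" --pt "0.05 0.05 0.5 -0.1 0.05 -0.05" --pt "0.05 0 0.3 0 0 0" --pt "0 0 0 0 0 0"

```text
t: 10.03
tool_pos: [594.3, 20.3, 78.5]
ee_rot: [2.876, -0.209, 1.108]
wrist_force: [0.1, 0.4, 0.3]
gripper_width: 0.5
```

```bash
python3 - <<'E' | tail -n +3
from plan import *
s,p,R=rep(); j=s["joint_positions"]; print(j.round(2),np.degrees(np.arccos(-R[2,2]))); 
rows_to([4,-12,70],42,1)
E
```

```text
t 10.03 lamp [  6.1 -15.2  78.5] F lamp [0.  0.4 0.3] w 0.5
[-0.16  0.73  2.16  3.12  0.48 -1.56] 42.1261643347035
[-0.24, -0.11, 0.16, -0.02, -0.03, 0.03]
```

Request:
apply_moves --pt "-0.1 -0.05 0.07 0 0 0" --pt "-0.1 -0.05 0.1 0 0 0" --pt "-0.07 0 0.07 0 0 0"

```text
t: 10.28
tool_pos: [594.0, 23.4, 67.3]
ee_rot: [2.876, -0.209, 1.109]
wrist_force: [-0.5, 0.4, 0.7]
gripper_width: 0.4
```

```bash
python3 - <<'E' | tail -n +3
from plan import *
s,p,R=rep()
E
```

```text
t 10.28 lamp [  5.3 -12.2  67.3] F lamp [-0.5  0.3  0.7] w 0.4
```

Request:
apply_moves --pt "-0.07 0 0.07 0 0 0" --pt "-0.05 0 0.05 0 0 0"

```text
t: 10.45
tool_pos: [594.2, 23.4, 63.3]
ee_rot: [2.873, -0.209, 1.115]
wrist_force: [-2.2, -1.4, 5.9]
gripper_width: 0.5
```

```bash
python3 - <<'E' | tail -n +3
from plan import *
s,p,R=rep()
E
```

```text
t 10.45 lamp [  5.6 -12.1  63.3] F lamp [-2.  -1.7  5.9] w 0.5
```

Request:
apply_moves --pt "-0.07 0 0.07 0 0 0" --pt "-0.07 0 0.07 0 0 0"

```text
t: 10.62
tool_pos: [594.4, 23.4, 59.7]
ee_rot: [2.869, -0.209, 1.124]
wrist_force: [-8.2, 0.6, 17.3]
gripper_width: 0.5
```

```bash
python3 - <<'E' | tail -n +3
from plan import *
s,p,R=rep()
E
```

```text
t 10.62 lamp [  5.7 -12.1  59.7] F lamp [-8.2 -0.6 17.3] w 0.5
```

Request:
apply_moves --pt "-0.04 -0.1 0.06 0 0 0" --pt "-0.04 -0.15 0.06 0 0 0"

```text
t: 10.78
tool_pos: [595.3, 29.8, 59.7]
ee_rot: [2.862, -0.214, 1.137]
wrist_force: [-7.5, -1.1, 16.5]
gripper_width: 0.2
```

```bash
python3 - <<'E' | tail -n +3
from plan import *
s,p,R=rep()
E
```

```text
t 10.78 lamp [ 5.7 -5.6 59.7] F lamp [-7.2 -2.2 16.5] w 0.2
```

Request:
apply_moves --pt "-0.04 -0.25 0.05 0 0 0" --pt "-0.04 -0.25 0.05 0 0 0" --pt "-0.04 -0.25 0.05 0 0 0" --pt "-0.04 -0.25 0.05 0 0 0"

```text
t: 11.12
tool_pos: [599.4, 57.7, 60.1]
ee_rot: [2.848, -0.225, 1.159]
wrist_force: [-4.7, -1.7, 11.7]
gripper_width: 0.2
```

```bash
python3 - <<'E' | tail -n +3
from plan import *
s,p,R=rep();print(s["joint_positions"].round(2)); rows_to([6,20,59],42,1)
E
```

```text
t 11.12 lamp [ 5.7 22.6 60.1] F lamp [-4.4 -2.4 11.7] w 0.2
[-0.05  0.8   2.15  3.27  0.58 -1.61]
[-0.02, 0.09, 0.03, 0.06, -0.45, -0.08]
```

Request:
apply_moves --pt "-0.04 -0.25 0.06 0 -0.05 0" --pt "-0.04 -0.25 0.06 0 -0.05 0" --pt "-0.04 -0.25 0.06 0 -0.05 0" --pt "-0.04 -0.25 0.06 0 -0.05 0"

```text
t: 11.45
tool_pos: [604.0, 86.7, 60.0]
ee_rot: [2.847, -0.232, 1.156]
wrist_force: [-5.8, -1.8, 13.6]
gripper_width: 0.4
```

```bash
python3 - <<'E' | tail -n +3
from plan import *
s,p,R=rep();print(s["joint_positions"].round(2)); rows_to([6,50,59],42,1)
E
```

```text
t 11.45 lamp [ 5.9 51.9 60. ] F lamp [-5.5 -2.6 13.6] w 0.4
[ 0.03  0.79  2.12  3.39  0.55 -1.65]
[-0.02, 0.06, 0.03, 0.1, -0.44, -0.12]
```

Request:
apply_moves --pt "-0.04 -0.25 0.06 0 -0.05 0" --pt "-0.04 -0.25 0.06 0 -0.05 0" --pt "-0.04 -0.25 0.06 0 -0.05 0"

```text
t: 11.7
tool_pos: [607.3, 108.4, 60.0]
ee_rot: [2.846, -0.236, 1.153]
wrist_force: [-6.9, -1.7, 13.1]
gripper_width: 0.5
```

```bash
python3 - <<'E' | tail -n +3
from plan import *
s,p,R=rep();print(s["joint_positions"].round(2))
E
```

```text
t 11.7 lamp [ 6.  73.9 60. ] F lamp [-6.6 -2.7 13.1] w 0.5
[ 0.08  0.79  2.09  3.49  0.52 -1.7 ]
```

Request:
apply_moves --pt "-0.04 -0.15 0.06 0 -0.05 0" --pt "-0.04 -0.1 0.06 0 -0.05 0"

```text
t: 11.87
tool_pos: [609.3, 115.2, 60.2]
ee_rot: [2.844, -0.24, 1.153]
wrist_force: [-1.9, -5.2, 9.3]
gripper_width: 0.6
```

```bash
python3 - <<'E' | tail -n +3
from plan import *
s,p,R=rep()
from rig import grab_frame
im=grab_frame("scene"); u,v=proj("scene",p).astype(int)
cv2.imwrite("pics/scene2.png",cv2.resize(im[v-60:v+60,u-90:u+90],None,fx=4,fy=4,interpolation=cv2.INTER_CUBIC))
rep()
E
```

```text
t 11.87 lamp [ 6.9 80.9 60.2] F lamp [-1.1 -5.4  9.3] w 0.6
t 11.92 lamp [ 7.2 81.4 60.2] F lamp [-3.3 -1.6  9.3] w 0.4
```

View pics/scene2.png

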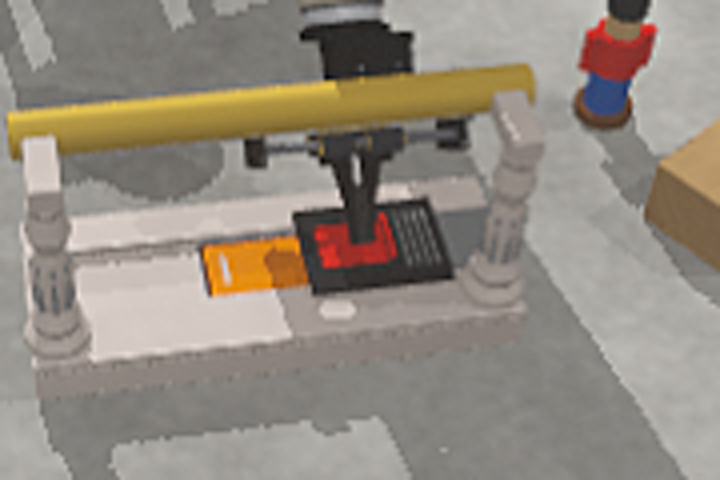

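```bash
python3 - <<'E' | tail -n +3
from plan import *
s,p,R=state(); 
u,v=proj("scene",[609.3,115.2,60.2]).astype(int)
f=lambda q:((np.array(q)+.5)/4-.5+[u-90,v-60])
q=np.array([to_lamp(ray("scene",f(c),50.5)) for c in[(293,212),(430,198),(455,278),(317,293)]]);print(q.round(1),q.mean(0))
for c in[(203,247),(212,296)]: print("card right end",to_lamp(ray("scene",f(c),39)))
E
```

```text
[[-45.2  32.4  50.5]
 [-43.8 152.1  50.5]
 [ 46.8 149.3  50.5]
 [ 45.5  34.3  50.5]] [ 0.8442689  92.01375255 50.5       ]
card right end [-27.2889907  -47.69804662  39.        ]
card right end [ 26.62592552 -48.61370846  39.        ]
```

Request:
apply_moves --pt "0.1 0.03 -0.15 0 0 0" --pt "0.2 0.03 -0.25 0 -0.1 0" --pt "0.2 0.2 -0.25 0 -0.1 0" --pt "0.1 0.5 -0.1 0 -0.1 0" --pt "0 0.8 0 0 -0.1 0" --pt "0 0.9 0 0 0 0" --pt "0 0.7 0 0 0 0" --pt "0 0.3 0 0 0 0" --pt "0 0 0 0 0 0"

```text
t: 12.67
tool_pos: [586.6, 13.7, 91.3]
ee_rot: [2.871, -0.229, 1.103]
wrist_force: [-0.3, -0.6, 0.6]
gripper_width: 0.3
```

```bash
python3 - <<'E' | tail -n +3
from plan import *
s,p,R=rep();print(s["joint_positions"].round(2)); rows_to([6,-14,52],42,3)
from rig import grab_frame
im=grab_frame("scene"); u,v=proj("scene",p).astype(int);print(u,v)
cv2.imwrite("pics/scene3.png",cv2.resize(im[v-60:v+60,u-90:u+90],None,fx=4,fy=4,interpolation=cv2.INTER_CUBIC))
E
```

```text
t 12.67 lamp [ -0.5 -22.8  91.3] F lamp [-0.2 -0.7  0.6] w 0.3
[-0.17  0.69  2.18  3.12  0.46 -1.56]
[-0.24, -0.1, 0.37, 0.03, -0.0, -0.03] 
[-0.24, -0.1, 0.37, 0.03, -0.0, -0.03] 
[-0.24, -0.1, 0.37, 0.03, -0.0, -0.03] ([-0.15, 0.8, 2.16, 3.14, 0.55], '1e-30')
268 205
```

View pics/scene3.png

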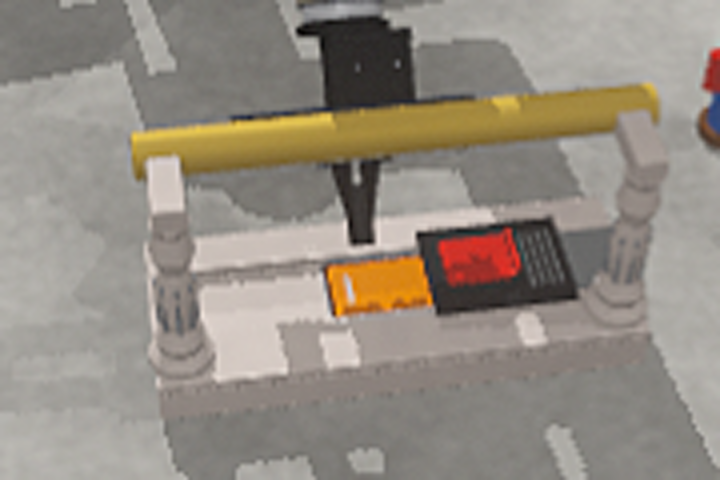

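Request:
apply_moves --pt "-0.2 -0.1 0.3 0 0 0" --pt "-0.25 -0.1 0.35 0 0 0" --pt "-0.25 -0.1 0.35 0 0 0" --pt "0 0 0 0 0 0"

```text
t: 13.05
tool_pos: [592.6, 24.8, 54.6]
ee_rot: [2.871, -0.225, 1.104]
wrist_force: [-0.4, 0.0, -0.4]
gripper_width: 0.0
```

```bash
python3 - <<'E' | tail -n +3
from plan import *
s,p,R=rep(); rows_to([6,-14,46],42,1)
E
```

```text
t 13.05 lamp [  3.8 -11.   54.6] F lamp [-0.4 -0.  -0.4] w 0.0
[-0.14, 0.1, 0.26, 0.07, -0.02, -0.07]
```

Request:
apply_moves --pt "-0.08 0.05 0.14 0 0 0" --pt "-0.06 0.05 0.1 0 0 0" --pt "-0.05 0 0.05 0 0 0"

```text
t: 13.3
tool_pos: [594.5, 23.8, 45.4]
ee_rot: [2.87, -0.219, 1.111]
wrist_force: [-3.6, -0.3, 13.4]
gripper_width: 0.7
```

```bash
python3 - <<'E' | tail -n +3
from plan import *
s,p,R=rep()
E
```

```text
t 13.3 lamp [  5.8 -11.7  45.4] F lamp [-3.5 -0.8 13.4] w 0.7
```

Request:
apply_moves --pt "-0.03 0.1 0.04 0 0 0" --pt "-0.03 0.2 0.04 0 0 0" --pt "-0.03 0.2 0.04 0 0 0"

```text
t: 13.55
tool_pos: [596.0, 10.6, 45.9]
ee_rot: [2.864, -0.209, 1.133]
wrist_force: [-0.8, 2.4, 5.1]
gripper_width: 0.4
```

```bash
python3 - <<'E' | tail -n +3
from plan import *
s,p,R=rep()
from rig import grab_frame
im=grab_frame("scene"); h=cv2.cvtColor(im,cv2.COLOR_BGR2HSV)
m=(h[...,0]>8)&(h[...,0]<20)&(h[...,1]>200)&(h[...,2]>150); m[:190]=0;m[:,:210]=0;m[240:]=0;m[:,345:]=0
ys,xs=np.nonzero(m); print(len(xs),xs.min(),xs.max())
i=xs.argmin(); k=xs<xs.min()+4; print("right end",to_lamp(ray("scene",[xs.min(),ys[k].mean()],39)))
E
```

```text
t 13.55 lamp [  9.2 -24.5  45.9] F lamp [-1.2  2.2  5.1] w 0.4
202 257 284
right end [ -1.85608341 -59.6070888   39.        ]
```

Request:
apply_moves --pt "-0.07 0.2 0.04 0 -0.05 0" --pt "-0.07 0.2 0.04 0 -0.05 0" --pt "-0.07 0.2 0.04 0 -0.05 0"

```text
t: 13.85
tool_pos: [594.3, -6.1, 45.6]
ee_rot: [2.864, -0.197, 1.14]
wrist_force: [-2.8, 4.2, 10.6]
gripper_width: 0.4
```

```bash
cat > card.py <<'E'
from plan import *
s,p,R=rep(); print("tilt",np.degrees(np.arccos(-R[2,2])))
from rig import grab_frame
im=grab_frame("scene"); h=cv2.cvtColor(im,cv2.COLOR_BGR2HSV)
m=(h[...,0]>8)&(h[...,0]<20)&(h[...,1]>200)&(h[...,2]>150); m[:190]=0;m[:,:210]=0;m[240:]=0;m[:,345:]=0
ys,xs=np.nonzero(m); print(len(xs),xs.min(),xs.max())
i=xs.argmin(); k=xs<xs.min()+4; print("right end",to_lamp(ray("scene",[xs.min(),ys[k].mean()],39)))
E
python3 card.py | tail -n +3
```

```text
t 13.85 lamp [ 10.  -41.3  45.6] F lamp [-3.4  3.8 10.6] w 0.4
tilt 43.433798138503896
211 252 280
right end [ -2.23280675 -76.29435503  39.        ]
```

Request:
apply_moves --pt "-0.08 0.25 0.03 0 -0.05 0" --pt "-0.08 0.25 0.03 0 -0.05 0" --pt "-0.08 0.25 0.03 0 -0.05 0" --pt "-0.08 0.25 0.03 0 -0.05 0"

```text
t: 14.23
tool_pos: [590.1, -34.5, 45.7]
ee_rot: [2.862, -0.181, 1.151]
wrist_force: [-2.2, 4.7, 9.8]
gripper_width: 0.4
```

```bash
python3 card.py | tail -n +3
```

```text
t 14.23 lamp [ 10.  -70.   45.7] F lamp [-2.9  4.3  9.8] w 0.4
tilt 43.84061378598594
209 244 271
right end [  -1.3507627  -103.10503711   39.        ]
```

Request:
apply_moves --pt "-0.08 0.25 0.03 0 -0.1 0" --pt "-0.08 0.25 0.03 0 -0.1 0" --pt "-0.08 0.25 0.03 0 -0.1 0" --pt "-0.08 0.25 0.03 0 -0.1 0"

```text
t: 14.62
tool_pos: [585.9, -63.8, 45.6]
ee_rot: [2.872, -0.169, 1.137]
wrist_force: [-1.0, 3.4, 9.8]
gripper_width: 0.7
```

```bash
python3 card.py | tail -n +3
```

```text
t 14.62 lamp [ 10.2 -99.5  45.6] F lamp [-1.5  3.2  9.8] w 0.7
tilt 43.210663120497735
210 235 262
right end [   0.13799227 -133.1641044    39.        ]
```

Request:
apply_moves --pt "-0.08 0.25 0.03 0 -0.1 0" --pt "-0.08 0.25 0.03 0 -0.1 0" --pt "-0.08 0.2 0.03 0 -0.1 0" --pt "-0.05 0.05 0.03 0 -0.1 0"

```text
t: 15.0
tool_pos: [582.8, -86.8, 45.6]
ee_rot: [2.88, -0.16, 1.118]
wrist_force: [-0.8, 2.0, 7.3]
gripper_width: 0.7
```

```bash
python3 card.py | tail -n +3
```

```text
t 15.0 lamp [  10.6 -122.8   45.6] F lamp [-1.1  1.9  7.3] w 0.7
tilt 42.45479110620883
203 228 255
right end [  -1.65494328 -156.13625367   39.        ]
```

Card centre ≈ −111 mm. Lift straight off and back out to the front.

Request:
apply_moves --pt "0.05 0 -0.08 0 0 0" --pt "0.2 0 -0.25 0 0 0" --pt "0.3 0 -0.5 0 0 0" --pt "0.1 0 -0.9 0 0 0" --pt "0 0 -1 0 0 0" --pt "0 0 -1 0 0 0" --pt "0 0 -0.6 0 0 0" --pt "0 0 0 0 0 0"

```text
t: 15.72
tool_pos: [505.5, -80.0, 157.0]
ee_rot: [2.881, -0.169, 1.106]
wrist_force: [-0.9, 0.4, -0.0]
gripper_width: 0.6
```

```bash
python3 card.py | tail -n +3
python3 - <<'E'
import cv2
from rig import grab_frame
for n,(a,b,c,d) in {"scene":(140,250,200,400),"top":(120,230,90,330)}.items():
    im=grab_frame(n); cv2.imwrite(f"pics/{n}4.png",cv2.resize(im[a:b,c:d],None,fx=3.3 if n=="top" else 4,fy=3.3 if n=="top" else 4,interpolation=cv2.INTER_CUBIC))
E
```

```text
t 15.72 lamp [ -66.8 -127.5  157. ] F lamp [-0.9  0.2 -0. ] w 0.6
tilt 42.02690364218614
254 228 255
right end [  -0.76916257 -156.22232464   39.        ]
```

View pics/scene4.png

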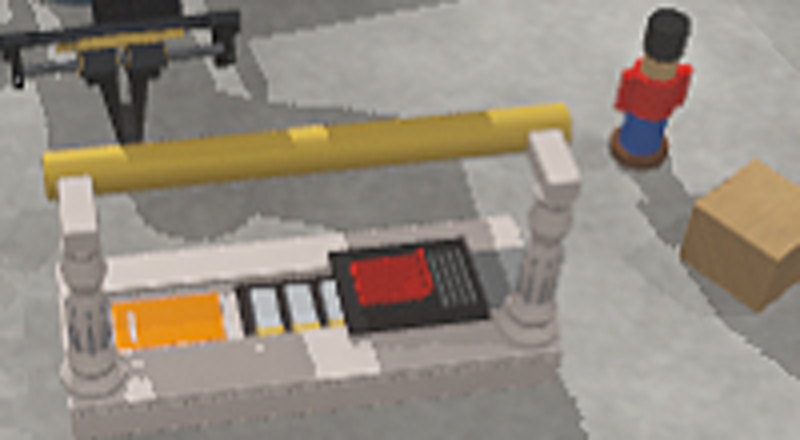

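View pics/top4.png

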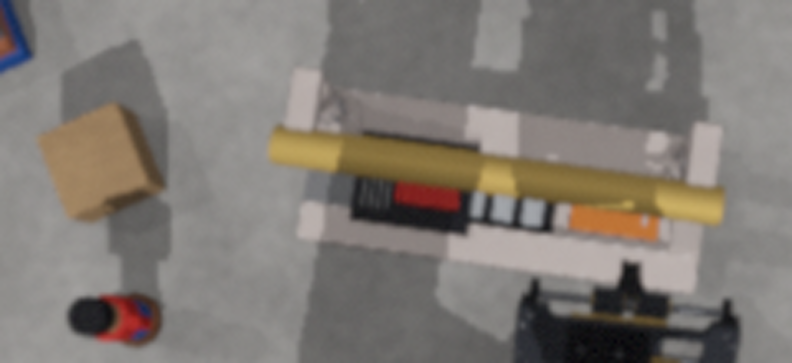

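```bash
python3 - <<'E' | tail -n +3
from plan import *
f=lambda c:(np.array(c)+.5)/4-.5+[200,140]
q=np.array([to_lamp(ray("scene",f(c),39)) for c in[(112,303),(118,347),(222,293),(232,338)]]);print("card",q.round(1).tolist(),q.mean(0))
q=np.array([to_lamp(ray("scene",f(c),50.5)) for c in[(329,253),(466,238),(490,318),(352,334)]]);print("cover",q.mean(0))
q=np.array([to_lamp(ray("scene",f(c),34)) for c in[(238,287)]]);print("bay right edge (-55)",q)
E
```

```text
card [[-25.2, -155.1, 39.0], [22.6, -154.8, 39.0], [-22.7, -62.8, 39.0], [26.8, -61.9, 39.0]] [   0.36872707 -108.65240115   39.        ]
cover [ 1.32532662 91.50061265 50.5       ]
bay right edge (-55) [[-31.79543753 -47.82272746  34.        ]]
```

Run:
```python
from rig import hand_in
print(hand_in())
```

```text
the job is handed in; nothing more can be done
None
```

The cover is open, the orange card lies on the ledge clear of the bay, and I handed the job in at about 16 s of the 45 s allowed. No verdict came back.

I pressed the red tab down with shut fingers, coming in from the front tilted about 42°, and slid the cover to its left stop with the tab held down. I then pressed on the card and slid it out to the right. Near the start I had to swing the arm around its wrist limit, because the first orientation ran a wrist joint to the end of its range.

**Last checks, from the scene camera:**
- **Cover:** open about 90 mm. I measured 91.5 mm, and that view reads roughly 1.5–2 mm too far left. I did not measure the tab after lifting off; it comes up by itself and I only saw it in the pictures.
- **Card:** centre about 109–111 mm right of the bay's middle and within 1–2 mm of the channel's middle line. It looks flat in both pictures, but I did not measure its tilt.
- **Forces:** the largest I read was about 19 N on the tab and 14 N on the card. These are readings between short moves, so a brief peak could have been missed.
- **Arm and bystanders:** the arm was backed out to the front and touched nothing. The soldier and gift box still stand and look unmoved, though I did not measure them. The vase was not in the last close-ups, and the arm never went near it.

**One check disagreed:** the bay's right edge read 48 mm to the right instead of 55 mm. I think the front wall hides part of it, and the card's margins hold even if the measurement were off by that much.

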